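Cock the contact arm, load the sensor puck and trip the toggle

TASK

Set up the sensor puck for its electrical check: push the sprung contact arm back by its black post until the catch inside the test box holds it, without driving it hard into its stop. Then stand the gold-flashed puck on the plate against the two dowel pins, let go of it, and push the chrome toggle over so that the arm swings back and clamps the puck snugly between its contact pin and both dowels. Leave the other parts on the mat where they are.

Things in the scene. Friction and masses are not known exactly. Their poses are not given: they have to be found in the camera images.
- tester: Fixed clamp tester, yaw varies. Aluminium plate x -110..140, y -95..95 mm, top at z = 10 mm; origin at mat level, x away from the robot (give or take the yaw), y left, z up. On it a grey test box (x 45..140, y -65..65, top z = 70 mm) with the toggle on top; in front of it (-x) a sprung arm swings level; two steel dowels (10 mm diameter, 16 mm tall), on the arm's -y side, form the puck's nest.
- pivot (a point): The sprung arm's vertical pivot axis, at tester x 30, y 0, z 28 mm; hub 22 mm diameter, top at z = 45 mm. The arm is a tan bar 12 mm wide, reaching 108 mm from the pivot, z 23..33 mm, with a brass contact pin on its dowel side at 100 mm. A spring always drives it to joint value 0: about 5 N at the post at 0, 7 N at 1.0, with a little damping.
- contact_arm (a joint): Arm angle (rad), growing clockwise seen from above. The arm points from the pivot along tester-frame angle pi + 0.436 - value (from x towards y): 0 = uncocked across the empty nest; about 0.25 = puck clamped. The catch takes it by itself at a value that differs from unit to unit, 0.78 to 1.22, hidden in the box. Once caught it stays when let go (settling back about 0.04); if not, it springs back.
- bumper (a joint): Compression (m) of the stiff rubber bumper in the box, 8 N per mm there; 0 free. The arm meets it about 1.5 mm of post travel before the catch takes (0.0008 here); it adds some 3 to 4 N per mm of post travel, so the catch takes when the push at the post has risen some 4.5 N above the spring's. Too hard is past 0.0025: 14 N above the spring's at the post, some 4 mm of post travel past first touch.
- push_post (a point): Centre of the exposed part of the upright black post on the arm, 85 mm from the pivot: 12 mm diameter, z 33..77 mm; this point is at z = 55 mm. Push it level along its arc round the pivot, from the dowel side (tester -y) towards +y.
- nest (a point): Where the puck's centre lies (24 mm above the mat) when it touches both dowels: tester x -62, y -52 mm. From here the dowel axes lie 25 mm away, 35 degrees either side of the tester-frame direction (0.185, -0.983), in which the arm's pin presses. The nest is open towards the arm. A puck stood within about 8 mm of this point, clear of the dowels, is pushed home by the released arm.
- puck_center (a point): Centre (half-way up) of the gold-flashed sensor puck: a stepped disc of 40 mm diameter (to 25 mm up, then 26 mm diameter), 28 mm tall, about 0.12 kg, standing loose on the mat with its small step up.
- toggle (a joint): Angle of the chrome toggle (rad): 0 at rest, leaning 0.2 rad towards the robot (tester -x); it swings in the tester's x-z plane away from the robot (+x) to a firm stop at 0.38 (33 mm of travel at the tip). A cocked arm is let go at about 0.1 to 0.25. The toggle springs back to 0 when released. About 2 to 5 N at its tip trips it.
- toggle_tip (a point): Centre of the toggle's 11 mm ball end, about 36 mm above the box top (tester x 66, y 0, z 106 mm at rest), 88 mm from the hinge inside the box (tester x 83, z 20 mm); the bat is 7 mm thick and comes up through a slot in the box top.
- backshell: Bystander: black plastic connector backshell lying flat, about 50 x 40 x 14 mm; origin under its middle.
- plug: Bystander: silver round feedthrough plug standing on its 30 mm flange, 38 mm tall; origin under its middle.
- terminal_block: Bystander: tan ribbed terminal block, 30 x 56 x 20 mm; origin under its middle.
Not all that is in view belongs to the job. What is shaped like the part that bears puck_center but blue, purple or red is not meant.

How it is judged:
By the outcome, as a careful person would: the job done as asked, in the order asked, and still so for the second after the job is handed in, with the robot touching nothing.
It also fails if it takes over 72 s, if anything falls off the work surface, if the arm or the gripper's body presses on something with over 40 N, if the wrist force passes 120 N, or if a joint passes its speed limit or range.

ROBOT

A 6-joint arm with a two-finger parallel gripper is mounted at the origin on the work surface. World frame = base frame: x ahead of the robot, y to its left, z up, the work surface at z = 0. Lengths are in mm, angles in rad, forces in N, time in s.
With the tool pointing down it reaches from about 275 to 1000 mm from the base axis. Payload 8.4 kg.
Tool frame: the origin (TCP) lies on the centre line of the jaws, within the pads' length; the fingertips stand r.tip_reach ahead of it and the grasp point (between the pads) lies 11 mm behind it (r.tip_reach is the distance from the TCP to the fingertips, in mm); z points along the fingers, y is the line along which they close (so a half turn about z gives the same grasp; the last joint's range is limited). The gripper opens to 85 mm and grips with 20 to 120 N. Pads are 22 mm wide; open, the fingers measure 114 mm over their backs; the gripper's body (76 mm by 85 mm) begins 54 mm behind the grasp point. The pads swing forward as they close: fully open they stand 13 mm farther back than shut.
Start: joints at [1.331, 0.353, 1.633, -0, 1.155, -0.002], TCP at [147.226, 607.414, 207.981] pointing down, gripper open.
Joint ranges: [-2.63, 2.63], [-0.92, 2.1], [0.06, 2.66], [-1.3, 4.44], [0, 2.69], [-3.02, 3.02]. Speed limits (rad/s): [2.22, 2.22, 2.79, 3.14, 3.14, 3.14].

INTERFACE

Orientations are given as [roll, pitch, yaw] about the fixed x, y, z axes, in that order (R = Rz(yaw) Ry(pitch) Rx(roll)).
In Python, from rig import r gives the robot as it stands.
- The arm moves only by the tool carry_out, never from a script. Its argument "targets" is a list of rows, each an object with "dp": the shift along the tool's x, y, z in mm, a list of three; "yaw": the turn about the tool's z in degrees. A call has 1 to 12 rows; each row is the pose to reach, as a shift and turn from the pose commanded when the call began, along the tool's axes at that moment; what a row does not reach only later rows make up. A row lasts 1/8 s, in which the tool goes at most 62.5 mm and 10.7 degrees, less where a joint would pass 70% of its speed; a pose out of reach is approached as far as the arm can. A call with a gripper value outside its range is refused whole. "fingers" is the opening, from -1 (shut) to 1 (fully open), so that 0 is half open, set as the call begins (left out, the last holds). The fingers move at their own pace and stop on an object; "grip_force" is the grip in N (left out, the last holds). Time passes only in rows, so rows that repeat a pose let the fingers close. It gives the time, the measured TCP pose, the force, the opening and the grip force at its end, in the units of the state.
- r.sense(): the state, without advancing time (a new reading comes with each control period).
- r.grab_frame(name): name is "side" or "top" or "wrist"; returns the picture (384x512x3 uint8, red, green, blue); there is no depth.
- r.get_calibration(name): a dict with "fx", "fy", "cx", "cy" (pixels), "rvec" (rotation vector, rad) and "tvec" (3), from world to camera coordinates, as OpenCV has them. Camera axes: x right, y down, z forward; pixel columns grow to the right and rows downward; lengths in mm; the calibration is good to about 2 mm. A picture is of the moment at which its call begins: read the wrist's pose just before it. get_calibration takes no time and is no camera call; for the wrist camera it gives the pose at the moment of the call.
- r.sign_off(): hands the job in; it is judged then, once.
The state is a dict: "clock": time; "qpos": joint angles; "qvel": joint speeds; "joint_efforts": joint torques, N m; "eef_pos": TCP position; "tcp_rot": TCP orientation; "contact_force": force on the tool from outside, world axes, zero at the start; "wrist_torque": the same for the moment, N m; "opening": opening from 0.0 (shut) to 1.0 (fully open); "grasp_force": force on a finger pad.
Only numpy, scipy, OpenCV 4.12 (cv2) and the standard library are available. Lean on these libraries where they do the work, as an engineer would, in place of code of your own. Each camera call takes 0.05 s, during which the arm holds its last target. There are 200 camera calls.

## Working session

There is one attempt and no reset: what is moved stays moved. The work goes in short steps, Python scripts to look and compute and a tool call to move; the robot and the scene stay as the last step left them, time stands still between calls to the robot, and variables do not carry over. Pictures are saved under pics/ and viewed, at most 13 in all, crops included, and the job is handed in when it is done.

Besides the shell and the picture viewer there is one more tool, called after "Request:" as name([rows], argument=value, ...), one row to a line, values as JSON. carry_out: Moves the arm, as the interface text tells. Its arguments: {"type":"object","properties":{"targets":{"type":"array","items":{"type":"object","properties":{"dp":{"type":"array","items":{"type":"number"}},"yaw":{"type":"number"}}}},"fingers":{"type":"number"},"grip_force":{"type":"number"}},"required":["targets"]}

```bash
ls; mkdir -p pics; python3 - <<'E'
from rig import r
import cv2,numpy as np
s=r.sense(); print({k:np.round(v,3).tolist() for k,v in s.items()}, r.tip_reach)
for n in ("top","side"):
    f=r.grab_frame(n); cv2.imwrite(f"pics/{n}0.png",f[...,::-1])
    c=r.get_calibration(n); print(n,{k:np.round(v,3).tolist() for k,v in c.items()})
a=cv2.imread("pics/top0.png");a=cv2.resize(a,(800,600),interpolation=cv2.INTER_CUBIC);cv2.imwrite("pics/top0b.png",a)
a=cv2.imread("pics/side0.png");a=cv2.resize(a,(800,600),interpolation=cv2.INTER_CUBIC);cv2.imwrite("pics/side0b.png",a)
E
```

```text
pics
{'clock': 0.0, 'qpos': [1.331, 0.354, 1.634, -0.0, 1.155, -0.002], 'qvel': [-0.001, 0.0, 0.0, -0.001, -0.002, -0.002], 'joint_efforts': [-0.001, -60.527, -34.205, 0.0, 0.01, -0.0], 'eef_pos': [147.092, 606.924, 207.277], 'tcp_rot': [-3.14, -0.0, 2.904], 'contact_force': [0.516, -0.273, 0.277], 'wrist_torque': [-0.019, 0.018, -0.017], 'grasp_force': 0.0, 'opening': 0.999} 8.0
top {'fx': 444.881, 'fy': 444.881, 'cx': 250.093, 'cy': 195.2, 'rvec': [2.194, -2.143, 0.12], 'tvec': [-29.646, 545.236, 1049.103]}
side {'fx': 453.807, 'fy': 453.807, 'cx': 245.361, 'cy': 187.906, 'rvec': [2.372, -0.212, 0.084], 'tvec': [-529.9, 114.107, 993.904]}
```

View pics/top0b.png

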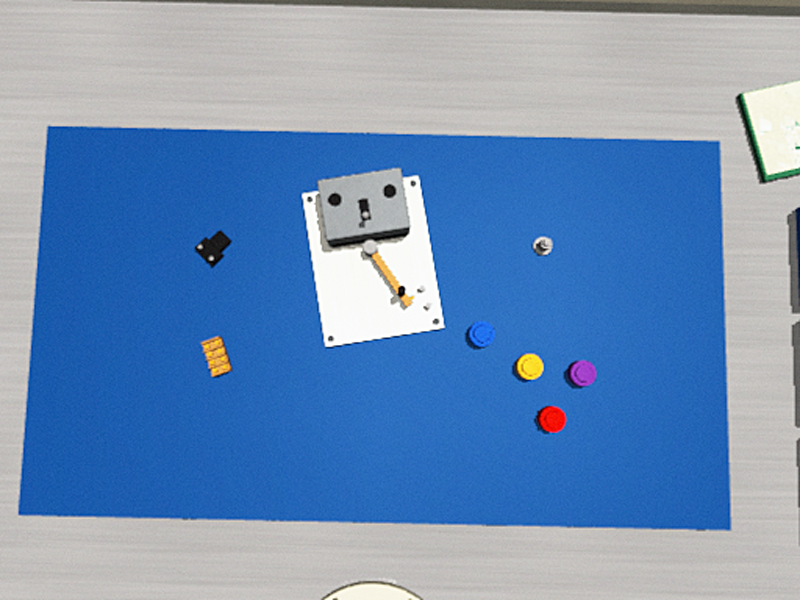

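View pics/side0b.png

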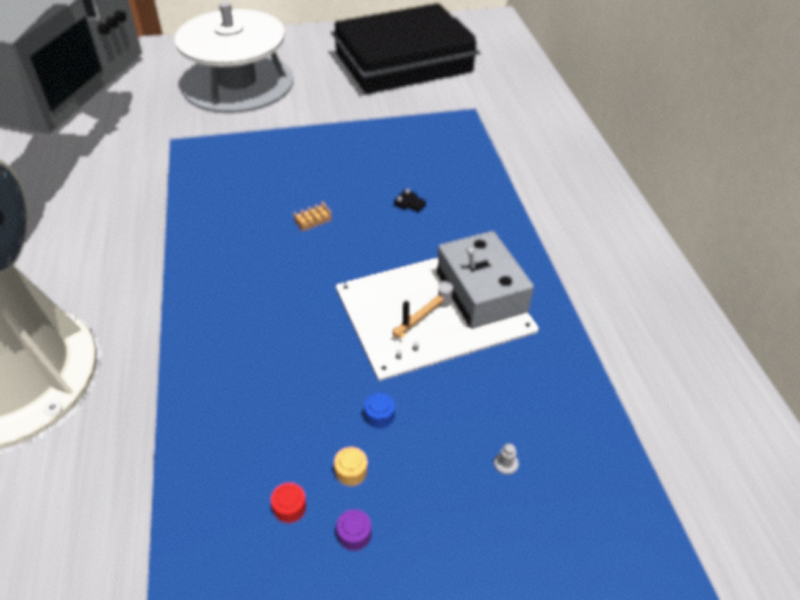

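The top view shows the tester plate with corners at (325,347), (444,327), (420,177) and (303,193), the hub at (370,247), the post near (402,291), and the gold puck at (530,366) among the blue, purple and red ones. The side view agrees: plate corners at (336,285), (380,377) and (537,327), puck at (351,465).

```bash
cat > h.py <<'E'
import numpy as np,cv2
from scipy.optimize import least_squares
from rig import r
def proj(c,P):
    K=np.array([[c['fx'],0,c['cx']],[0,c['fy'],c['cy']],[0,0,1]])
    return cv2.projectPoints(np.array(P,float).reshape(-1,1,3),np.array(c['rvec'],float),np.array(c['tvec'],float),K,None)[0].reshape(-1,2)
def onz(c,px,z):
    R=cv2.Rodrigues(np.array(c['rvec'],float))[0];t=np.array(c['tvec'],float).ravel()
    o=-R.T@t; d=R.T@np.array([(px[0]-c['cx'])/c['fx'],(px[1]-c['cy'])/c['fy'],1]); return o+d*(z-o[2])/d[2]
def T2W(p,P):
    x,y,a=p;P=np.atleast_2d(np.array(P,float));c,s=np.cos(a),np.sin(a)
    return np.c_[x+c*P[:,0]-s*P[:,1],y+s*P[:,0]+c*P[:,1],P[:,2]]
def blob(img,lo,hi,amin=30):
    m=cv2.inRange(cv2.cvtColor(img,cv2.COLOR_RGB2HSV),lo,hi)
    n,l,st,ce=cv2.connectedComponentsWithStats(m)
    return [(st[i,4],ce[i].round(1).tolist(),st[i,:4].tolist()) for i in range(1,n) if st[i,4]>amin]
E
python3 - <<'E'
from h import *
ct,cs=r.get_calibration("top"),r.get_calibration("side")
PT=[[-110,95,10],[-110,-95,10],[140,-95,10],[140,95,10],[30,0,45],[66,0,106]]
top=np.array([[325,347],[444,327],[420,177],[303,193],[370,247],[366,215]])*.64
PS=[[-110,95,10],[-110,-95,10],[140,-95,10],[66,0,106]]
sd=np.array([[336,285],[380,377],[537,327],[472,253]])*.64
f=lambda p:np.r_[(proj(ct,T2W(p,PT))-top).ravel(),(proj(cs,T2W(p,PS))-sd).ravel()]
s=least_squares(f,[500,0,0.15],x_scale=[100,100,.1]);print(s.x,s.fun.round(1))
ft=lambda p:(proj(ct,T2W(p,PT))-top).ravel()
print('top only',least_squares(ft,s.x,x_scale=[100,100,.1]).x)
p=s.x
for v in (0,):
    a=np.pi+.436
    print('post',T2W(p,[30+85*np.cos(a),85*np.sin(a),55]))
print('nest',T2W(p,[-62,-52,24]),'toggle',T2W(p,[66,0,106]),'pivot',T2W(p,[30,0,28]))
for n,c,z in(("top",ct,20),("side",cs,16)):
    im=cv2.imread(f"pics/{n}0.png")[...,::-1].copy()
    for b in blob(im,(18,120,120),(32,255,255)): print(n,b,onz(c,b[1],z))
E
```

```text
[6.04310559e+02 1.02635585e+01 1.81142018e-01] [ 0.3  0.1  0.6  0.7 -0.5 -1.1 -0.3  0.1  0.7 -0.2  0.2 -0.2  0.1 -0.3
 -0.9 -0.3  1.   0.8 -0.9 -1.3]
top only [6.04035953e+02 1.07658630e+01 1.75756315e-01]
post [[564.4991809 -33.5219238  55.       ]]
nest [[552.69292334 -52.05513602  24.        ]] toggle [[669.23070644  22.15365801 106.        ]] pivot [[633.81971697  15.66814916  28.        ]]
top (np.int32(103), [246.8, 173.0], [239, 162, 16, 24]) [601.40204044  -7.56354328  20.        ]
top (np.int32(31), [260.3, 191.5], [257, 188, 8, 8]) [556.44332676 -41.67433151  20.        ]
top (np.int32(34), [135.3, 219.9], [130, 217, 11, 6]) [479.90711754 260.14740839  20.        ]
top (np.int32(35), [137.3, 225.1], [132, 222, 11, 6]) [467.43277475 254.67305874  20.        ]
top (np.int32(212), [338.5, 234.3], [331, 227, 17, 16]) [ 456.53292591 -233.35330129   20.        ]
top (np.int32(31), [138.7, 230.3], [134, 228, 10, 5]) [454.95495733 250.661999    20.        ]
top (np.int32(34), [140.2, 235.5], [136, 233, 10, 7]) [442.51311126 246.41932386  20.        ]
side (np.int32(314), [224.0, 297.8], [215, 288, 19, 21]) [ 454.07178766 -235.7416922    16.        ]
```

Request:
carry_out([
  {"dp": [-25,-23,0],"yaw": -4},
  {"dp": [-65,-61,0],"yaw": -8},
  {"dp": [-110,-103,0],"yaw": -12},
  {"dp": [-155,-146,0],"yaw": -16},
  {"dp": [-200,-188,0],"yaw": -20},
  {"dp": [-245,-230,0],"yaw": -24},
  {"dp": [-290,-272,0],"yaw": -28},
  {"dp": [-335,-315,0],"yaw": -32},
  {"dp": [-380,-357,0],"yaw": -36},
  {"dp": [-425,-399,0],"yaw": -40},
  {"dp": [-470,-441,0],"yaw": -44},
  {"dp": [-510,-479,0],"yaw": -48},
], fingers=-1)

```text
clock: 1.6
eef_pos: [530.9, 19.7, 207.8]
tcp_rot: [3.142, 0.0, -2.54]
contact_force: [0.1, 0.6, 0.5]
opening: -0.002
grasp_force: 0.0
```

Request:
carry_out([
  {"dp": [0,-35,0]},
  {"dp": [1,-75,0]},
  {"dp": [2,-107,0]},
  {"dp": [2,-107,0]},
])

```text
schema error: expected keys dp, yaw
```

```bash
python3 - <<'E'
from h import *
import json
c=r.get_calibration("wrist");f=r.grab_frame("wrist");cv2.imwrite("pics/w1.png",f[...,::-1])
json.dump({k:np.array(v).ravel().tolist() if np.ndim(v) else float(v) for k,v in c.items()},open("w1.json","w"))
p=[604.3,10.3,.181]
s=r.sense();print(s['eef_pos'],s['tcp_rot'],s['qpos'])
for n,P in dict(post_top=[-47,-35.9,77],d1=[-62+25*np.cos(np.arctan2(-.983,.185)+.611),-52+25*np.sin(np.arctan2(-.983,.185)+.611),26],d2=[-62+25*np.cos(np.arctan2(-.983,.185)-.611),-52+25*np.sin(np.arctan2(-.983,.185)-.611),26],hub=[30,0,45],c=[-110,-95,10],c2=[140,-95,10],tog=[66,0,106]).items(): print(n,T2W(p,P).round(1),proj(c,T2W(p,P)).round(1))
E
```

```text
[534.24337668  15.10621317 208.07294477] [-3.13757449e+00  6.99246556e-04 -2.53704599e+00] [ 0.02750666  0.21077773  1.82866422 -0.00335166  1.09937485 -2.1463169 ]
post_top [[564.5 -33.5  77. ]] [[195.5 178.2]]
d1 [[573.4 -66.   26. ]] [[177.3 159.9]]
d2 [[546.6 -76.3  26. ]] [[181.  136.9]]
hub [[633.8  15.7  45. ]] [[205.4 237.8]]
c [[ 513.2 -102.9   10. ]] [[179.2 100.1]]
c2 [[759.1 -57.9  10. ]] [[120.5 266.3]]
tog [[669.2  22.2 106. ]] [[184.4 289.4]]
```

View pics/w1.png

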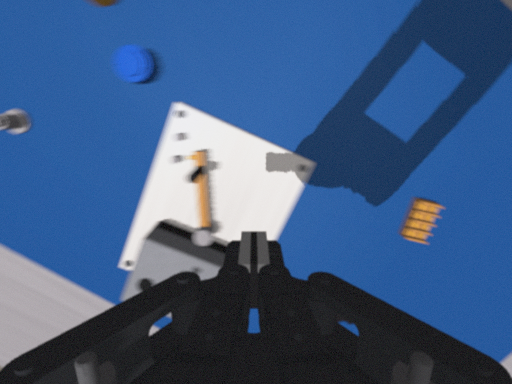

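The wrist view, slightly blurred, shows the dowels at (177,159) and (181,137), the post top at (195,174) and the hub at (204,237). These fall within a few pixels of the predictions, so the tester pose holds.

Request:
carry_out([
  {"dp": [0,-35,0],"yaw": 0},
  {"dp": [1,-75,0],"yaw": 0},
  {"dp": [2,-108,0],"yaw": 0},
  {"dp": [2,-110,20],"yaw": 0},
  {"dp": [2,-110,50],"yaw": 0},
  {"dp": [2,-110,85],"yaw": 0},
  {"dp": [2,-110,120],"yaw": 0},
  {"dp": [2,-110,145],"yaw": 0},
  {"dp": [2,-110,152],"yaw": 0},
  {"dp": [2,-110,152],"yaw": 0},
  {"dp": [2,-110,152],"yaw": 0},
])

```text
clock: 3.02
eef_pos: [591.3, -70.2, 57.1]
tcp_rot: [-3.14, 0.001, -2.542]
contact_force: [0.1, -0.5, 0.1]
opening: 0.0
grasp_force: 0.0
```

```bash
cat > st.py <<'E'
from h import *
s=r.sense()
p=np.array([604.3,10.3,.181]);e=s['eef_pos']
d=np.array(e[:2])-T2W(p,[30,0,0])[0,:2]
rad=np.hypot(*d);al=np.arctan2(d[1],d[0])-p[2]
print('clk',s['clock'],'eef',np.round(e,1),'yaw',round(np.degrees(s['tcp_rot'][2]),2),'F',np.round(s['contact_force'],1),'rad',rad.round(1))
th=al%(2*np.pi); 
# tangential/radial force for world
a=al+p[2];t=np.array([np.sin(a),-np.cos(a)]);u=np.array([np.cos(a),np.sin(a)])
print('v at tool angle',(np.pi+.436-th).round(3),'Ft',(t@s['contact_force'][:2]).round(2),'Fr',(u@s['contact_force'][:2]).round(2))
E
python3 st.py
```

```text
clk 3.025 eef [591.3 -70.2  57.1] yaw -145.63 F [ 0.1 -0.5  0.1] rad 95.9
v at tool angle -0.494 Ft -0.35 Fr 0.42
```

```bash
cat > arc.py <<'E'
from h import *
import sys
def rows(cmd,vs,off=20.5,p=(604.3,10.3,.181)):
    # cmd: x,y,yaw deg commanded
    Y=np.radians(cmd[2]);X=np.array([np.cos(Y),np.sin(Y)]);YY=np.array([np.sin(Y),-np.cos(Y)])
    for v in vs:
        th=np.pi+.436-v
        P=[30+85*np.cos(th)-off*np.sin(th),85*np.sin(th)+off*np.cos(th),0]
        w=T2W(p,P)[0,:2];d=w-np.array(cmd[:2])
        print(round(v,3),w.round(1),[round(float(X@d),1),round(float(YY@d),1)],'yaw',round((cmd[2]-np.degrees(th+p[2]))%360,1))
if __name__=="__main__":
    a=list(map(float,sys.argv[1:]));rows(a[:3],np.linspace(a[3],a[4],int(a[5])))
E
python3 arc.py 590.9 -70.1 214.4 -0.1 0.6 11
```

```text
-0.1 [583.2 -55.6] [-1.8, 16.3] yaw 353.3
-0.03 [578.3 -51.9] [0.1, 22.1] yaw 357.3
0.04 [573.8 -47.8] [1.6, 28.0] yaw 1.3
0.11 [569.5 -43.5] [2.7, 34.1] yaw 5.4
0.18 [565.5 -38.8] [3.3, 40.2] yaw 9.4
0.25 [561.8 -33.9] [3.6, 46.3] yaw 13.4
0.32 [558.5 -28.8] [3.4, 52.4] yaw 17.4
0.39 [555.6 -23.4] [2.7, 58.5] yaw 21.4
0.46 [553.1 -17.8] [1.7, 64.5] yaw 25.4
0.53 [550.9 -12.1] [0.2, 70.4] yaw 29.4
0.6 [549.2  -6.2] [-1.6, 76.3] yaw 33.4
```

Request:
carry_out([
  {"dp": [-1,10,0],"yaw": -1},
  {"dp": [0,19,0],"yaw": -1},
  {"dp": [1,25,0],"yaw": 0},
  {"dp": [2,31,0],"yaw": 3},
  {"dp": [3,37,0],"yaw": 7},
  {"dp": [3.5,43,0],"yaw": 11},
  {"dp": [3.5,49,0],"yaw": 15},
  {"dp": [3,55,0],"yaw": 19},
  {"dp": [2,61,0],"yaw": 23},
  {"dp": [1,67,0],"yaw": 27},
  {"dp": [-0.5,72,0],"yaw": 31},
  {"dp": [-0.5,72,0],"yaw": 31},
])

```text
clock: 4.53
eef_pos: [549.9, -10.0, 56.1]
tcp_rot: [3.142, -0.0, -3.082]
contact_force: [0.4, -0.1, 0.4]
opening: 0.005
grasp_force: 0.0
```

```bash
python3 st.py; python3 - <<'E'
from h import *
c=r.get_calibration("wrist");f=r.grab_frame("wrist");cv2.imwrite("pics/w2.png",f[...,::-1])
E
```

```text
clk 4.525 eef [549.9 -10.   56.1] yaw -176.6 F [ 0.4 -0.1  0.4] rad 87.7
v at tool angle 0.319 Ft -0.19 Fr -0.41
```

View pics/w2.png

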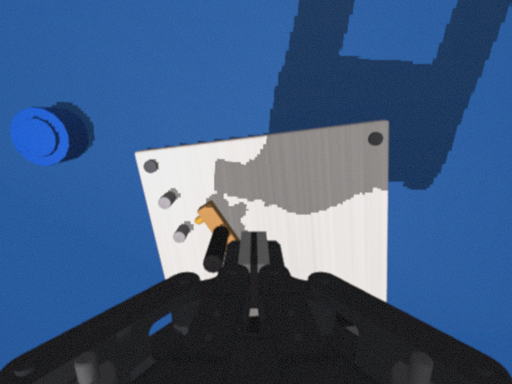

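The wrist view shows the post left of the fingers, with its base near (222,230) and top near (210,265), and there is no contact force. I'll check this by projection before pushing further.

```bash
python3 - <<'E'
from h import *
c=r.get_calibration("wrist")
p=[604.3,10.3,.181]
for v in (0,.2,.4,.55,.7):
    a=np.pi+.436-v
    P=lambda R,z:T2W(p,[30+R*np.cos(a),R*np.sin(a),z])[0]
    print(v,proj(c,[P(85,33),P(85,77),P(108,33)]).round(0).tolist(),P(85,55).round(1))
e=np.array(r.sense()['eef_pos']);print(proj(c,[e,e-[0,0,8]]).round(0).tolist())
R=cv2.Rodrigues(np.array(c['rvec']))[0];print('cam',(-R.T@np.array(c['tvec']).ravel()).round(0))
E
```

```text
0 [[221.0, 233.0], [212.0, 265.0], [203.0, 207.0]] [564.5 -33.5  55. ]
0.2 [[242.0, 223.0], [239.0, 253.0], [230.0, 194.0]] [556.1 -18.7  55. ]
0.4 [[265.0, 217.0], [268.0, 246.0], [260.0, 187.0]] [550.8  -2.6  55. ]
0.55 [[283.0, 216.0], [290.0, 244.0], [283.0, 185.0]] [549.  10.  55.]
0.7 [[301.0, 217.0], [313.0, 246.0], [307.0, 186.0]] [549.1  22.7  55. ]
[[254.0, 229.0], [254.0, 224.0]]
cam [478. -15. 221.]
```

Request:
carry_out([
  {"dp": [0,0,-25],"yaw": 0},
  {"dp": [0,0,-48],"yaw": 0},
  {"dp": [-5,-9,-50],"yaw": -7},
  {"dp": [-15,-26,-50],"yaw": -15},
  {"dp": [-25,-44,-50],"yaw": -23},
  {"dp": [-29,-51,-50],"yaw": -31},
  {"dp": [-29,-51,-40],"yaw": -31},
  {"dp": [-29,-51,-15],"yaw": -31},
  {"dp": [-29,-51,0],"yaw": -31},
  {"dp": [-29,-51,4],"yaw": -31},
  {"dp": [-29,-51,4],"yaw": -31},
])

```text
clock: 5.95
eef_pos: [582.2, -59.5, 51.9]
tcp_rot: [3.141, -0.0, -2.542]
contact_force: [0.6, 0.6, 0.0]
opening: -0.001
grasp_force: 0.0
```

```bash
python3 st.py; python3 - <<'E'
from h import *
c=r.get_calibration("wrist");f=r.grab_frame("wrist");cv2.imwrite("pics/w3.png",f[...,::-1])
g=r.grab_frame("side");g=cv2.resize(g[110:260,180:380],(560,420),interpolation=cv2.INTER_CUBIC);cv2.imwrite("pics/s3.png",g[...,::-1])
E
```

```text
clk 5.95 eef [582.2 -59.5  51.9] yaw -145.65 F [0.6 0.6 0. ] rad 91.2
v at tool angle -0.352 Ft -0.18 Fr -0.86
```

View pics/s3.png

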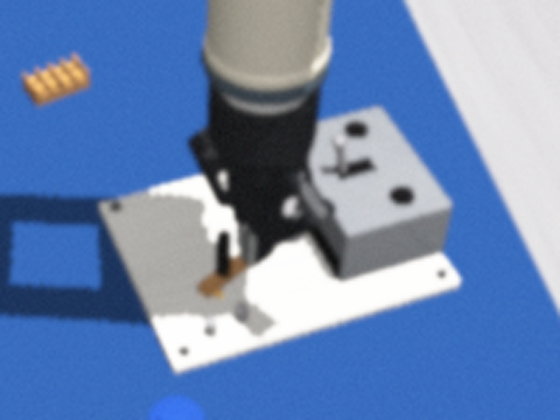

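The side view shows the shut fingers at about (255,240), beside the post at (225,250) on its dowel side, with the arm still at 0. I'll push in small steps and read the force each time.

Request:
carry_out([
  {"dp": [0,5,0],"yaw": 0},
  {"dp": [0,10,0],"yaw": 0},
  {"dp": [0,14,0],"yaw": 0},
  {"dp": [0,18,0],"yaw": 0},
  {"dp": [0,18,0],"yaw": 0},
])

```text
clock: 6.68
eef_pos: [571.8, -44.5, 52.0]
tcp_rot: [3.142, -0.0, -2.541]
contact_force: [-0.8, -0.5, 0.4]
opening: 0.005
grasp_force: 0.0
```

```bash
python3 st.py; python3 - <<'E'
from h import *
c=r.get_calibration("wrist");f=r.grab_frame("wrist");cv2.imwrite("pics/w4.png",f[...,::-1])
p=[604.3,10.3,.181]
for v in (0,.1,.2):
    a=np.pi+.436-v
    P=lambda R,z:T2W(p,[30+R*np.cos(a),R*np.sin(a),z])[0]
    print(v,proj(c,[P(85,33),P(85,77),P(108,33)]).round(0).tolist(),P(85,55).round(1))
E
```

```text
clk 6.675 eef [571.8 -44.5  52. ] yaw -145.6 F [-0.8 -0.5  0.4] rad 86.4
v at tool angle -0.154 Ft 0.24 Fr 0.92
0 [[273.0, 219.0], [279.0, 248.0], [274.0, 187.0]] [564.5 -33.5  55. ]
0.1 [[286.0, 219.0], [294.0, 249.0], [290.0, 187.0]] [559.9 -26.3  55. ]
0.2 [[298.0, 221.0], [310.0, 251.0], [305.0, 189.0]] [556.1 -18.7  55. ]
```

View pics/w4.png

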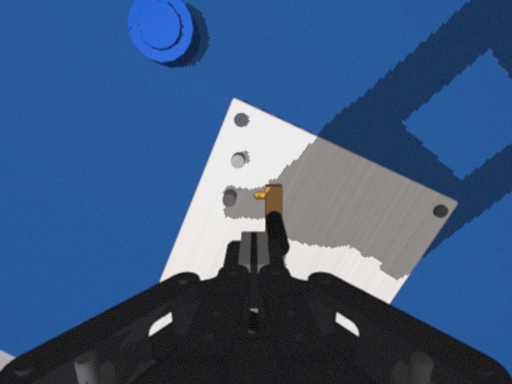

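The wrist view shows the post at about (278,230), just right of the finger faces, whose edge is at 267. The fingers are thinner than I assumed and have not touched it yet.

Request:
carry_out([
  {"dp": [0,3,0],"yaw": 0},
  {"dp": [0,5,0],"yaw": 0},
  {"dp": [0,5,0],"yaw": 0},
])

```text
clock: 7.1
eef_pos: [569.8, -41.3, 52.2]
tcp_rot: [-3.14, 0.001, -2.541]
contact_force: [2.5, -3.7, -0.9]
opening: 0.002
grasp_force: 2.5
```

```bash
python3 st.py
```

```text
clk 7.1 eef [569.8 -41.3  52.2] yaw -145.61 F [ 2.5 -3.7 -0.9] rad 85.7
v at tool angle -0.11 Ft -4.44 Fr 0.62
```

Contact comes at a 9.4 mm offset, with about 4.4 N. The shut fingertips are thin and slipped off the post once already, so I'll straddle it with the pads and hold it lightly instead.

Request:
carry_out([
  {"dp": [0,-4,0],"yaw": 0},
  {"dp": [0,-4,-25],"yaw": 0},
  {"dp": [0,-4,-50],"yaw": 0},
  {"dp": [0,3,-55],"yaw": 0},
  {"dp": [0,8.5,-55],"yaw": 0},
  {"dp": [0,8.5,-55],"yaw": 0},
  {"dp": [0,8.5,-35],"yaw": 0},
  {"dp": [0,8.5,-15],"yaw": 0},
  {"dp": [0,8.5,-4],"yaw": 0},
  {"dp": [0,8.5,-4],"yaw": 0},
], fingers=-0.2, grip_force=20)

```text
clock: 8.35
eef_pos: [563.6, -33.6, 54.9]
tcp_rot: [3.14, -0.002, -2.542]
contact_force: [0.5, 0.1, 0.8]
opening: 0.399
grasp_force: 0.0
```

Request:
carry_out([
  {"dp": [0,0,0],"yaw": 0},
  {"dp": [0,0,0],"yaw": 0},
  {"dp": [0,0,0],"yaw": 0},
  {"dp": [0,0,0],"yaw": 0},
], fingers=-1)

```text
clock: 8.85
eef_pos: [564.6, -33.7, 56.3]
tcp_rot: [-3.141, 0.0, -2.542]
contact_force: [-1.1, -0.1, -1.3]
opening: -0.002
grasp_force: 0.0
```

```bash
python3 st.py; python3 arc.py 564.7 -33.6 214.4 0 .66 12 | sed 's/^/off20 /' >/dev/null; python3 - <<'E'
import arc,numpy as np
arc.rows((564.7,-33.6,214.4),np.linspace(.06,.72,12),off=0)
E
```

```text
clk 8.85 eef [564.6 -33.7  56.3] yaw -145.63 F [-1.1 -0.1 -1.3] rad 85.0
v at tool angle -0.003 Ft 0.54 Fr 0.99
0.06 [561.7 -29.2] [0.0, 5.3] yaw 2.5
0.12 [559.1 -24.8] [-0.3, 10.4] yaw 5.9
0.18 [556.8 -20.3] [-1.0, 15.5] yaw 9.4
0.24 [554.8 -15.6] [-2.0, 20.5] yaw 12.8
0.3 [553.  -10.8] [-3.3, 25.4] yaw 16.2
0.36 [551.6  -5.9] [-4.8, 30.3] yaw 19.7
0.42 [550.5  -0.9] [-6.7, 35.0] yaw 23.1
0.48 [549.6   4.1] [-8.8, 39.6] yaw 26.6
0.54 [549.1   9.2] [-11.3, 44.1] yaw 30.0
0.6 [548.8  14.3] [-13.9, 48.5] yaw 33.4
0.66 [548.9  19.4] [-16.9, 52.6] yaw 36.9
0.72 [549.3  24.4] [-20.1, 56.6] yaw 40.3
```

```bash
python3 - <<'E'
from h import *
c=r.get_calibration("wrist");f=r.grab_frame("wrist");
g=r.grab_frame("side")
p=[604.3,10.3,.181]
a=np.pi+.436
P=lambda R,z:T2W(p,[30+R*np.cos(a),R*np.sin(a),z])[0]
e=np.array(r.sense()['eef_pos'])
print(proj(c,[P(85,33),P(85,77),P(108,33),e-[0,0,8]]).round(0).tolist())
cs=r.get_calibration("side");print(proj(cs,[P(85,33),P(85,77),P(108,33),e-[0,0,8]]).round(0).tolist())
A=cv2.resize(f[150:300,170:340],(453,400),interpolation=cv2.INTER_CUBIC)
B=cv2.resize(g[160:260,210:290],(320,400),interpolation=cv2.INTER_CUBIC)
cv2.imwrite("pics/c5.png",np.hstack([A,B])[...,::-1])
E
```

```text
[[255.0, 216.0], [255.0, 244.0], [254.0, 185.0], [255.0, 224.0]]
[[259.0, 207.0], [260.0, 193.0], [252.0, 212.0], [260.0, 202.0]]
```

View pics/c5.png

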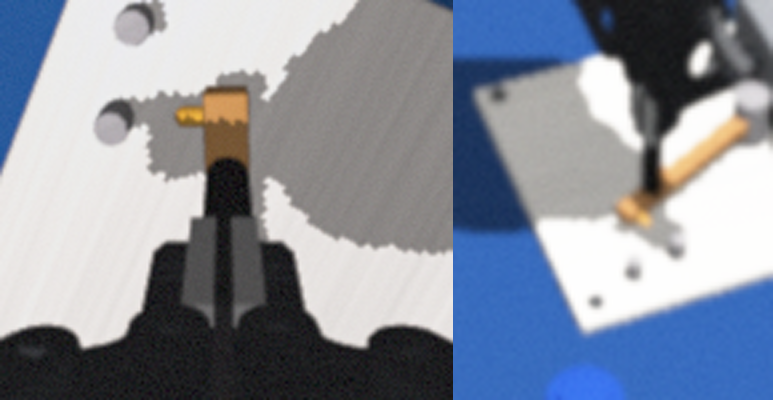

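The wrist crop shows the post reaching only up to the fingertips, and the side crop puts the tips at the post's top, about z 77. The pads are therefore higher than I assumed. I'll open, go 18 mm lower and grip again.

Request:
carry_out([
  {"dp": [0,0,-12],"yaw": 0},
  {"dp": [0,0,-25],"yaw": 0},
  {"dp": [0,0,-25],"yaw": 0},
  {"dp": [0,0,-25],"yaw": 0},
  {"dp": [0,0,-10],"yaw": 0},
  {"dp": [0,0,5],"yaw": 0},
  {"dp": [0,0,14],"yaw": 0},
  {"dp": [0,0,18],"yaw": 0},
  {"dp": [0,0,18],"yaw": 0},
], fingers=-0.2)

```text
clock: 10.07
eef_pos: [564.3, -33.6, 37.6]
tcp_rot: [3.141, -0.001, -2.542]
contact_force: [-0.2, 0.2, 0.4]
opening: 0.403
grasp_force: 0.0
```

Request:
carry_out([
  {"dp": [0,0,0],"yaw": 0},
  {"dp": [0,0,0],"yaw": 0},
  {"dp": [0,0,0],"yaw": 0},
  {"dp": [0,0,0],"yaw": 0},
], fingers=-1)

```text
clock: 10.58
eef_pos: [564.2, -33.0, 38.4]
tcp_rot: [3.141, 0.0, -2.542]
contact_force: [-2.6, 4.9, 2.7]
opening: 0.121
grasp_force: 20.0
```

```bash
python3 st.py; python3 -c "
from rig import r
print(r.tip_reach, r.sense()['opening'])"
```

```text
clk 10.575 eef [564.2 -33.   38.4] yaw -145.64 F [-2.6  4.9  2.7] rad 85.0
v at tool angle 0.006 Ft 5.46 Fr -0.68
8.0 0.12091547263616007
```

Request:
carry_out([
  {"dp": [0,5,0],"yaw": 2.5},
  {"dp": [-0.3,10.4,0],"yaw": 6},
  {"dp": [-1,15.5,0],"yaw": 9.5},
  {"dp": [-2,20.5,0],"yaw": 13},
  {"dp": [-3.3,25.4,0],"yaw": 16},
  {"dp": [-4.8,30.3,0],"yaw": 20},
  {"dp": [-6.7,35,0],"yaw": 23},
  {"dp": [-8.8,39.6,0],"yaw": 26.5},
  {"dp": [-11.3,44.1,0],"yaw": 30},
  {"dp": [-13.9,48.5,0],"yaw": 33.5},
  {"dp": [-13.9,48.5,0],"yaw": 33.5},
])

```text
clock: 11.95
eef_pos: [548.5, 13.4, 38.4]
tcp_rot: [-3.14, 0.0, -3.126]
contact_force: [-1.8, -5.8, 2.3]
opening: 0.125
grasp_force: 20.1
```

```bash
python3 st.py;  python3 - <<'E'
import arc,numpy as np
# commanded now: 564.7,-33.6 + rows
Y=np.radians(214.4);w=np.array([564.7,-33.6])-13.9*np.array([np.cos(Y),np.sin(Y)])+48.5*np.array([np.sin(Y),-np.cos(Y)]);print(w)
arc.rows((w[0],w[1],214.4-33.5),np.arange(.64,1.3,.02),off=0)
E
```

```text
clk 11.95 eef [548.5  13.4  38.4] yaw -179.12 F [-1.8 -5.8  2.3] rad 85.3
v at tool angle 0.59 Ft -5.76 Fr 1.93
[548.76817796  14.27104601]
0.64 [548.8  17.7] [-0.1, 3.4] yaw 2.2
0.66 [548.9  19.4] [-0.2, 5.1] yaw 3.4
0.68 [549.   21.1] [-0.3, 6.8] yaw 4.5
0.7 [549.1  22.7] [-0.5, 8.5] yaw 5.7
0.72 [549.3  24.4] [-0.7, 10.2] yaw 6.8
0.74 [549.5  26.1] [-0.9, 11.8] yaw 7.9
0.76 [549.7  27.8] [-1.1, 13.5] yaw 9.1
0.78 [549.9  29.5] [-1.4, 15.2] yaw 10.2
0.8 [550.2  31.2] [-1.7, 16.9] yaw 11.4
0.82 [550.6  32.8] [-2.1, 18.5] yaw 12.5
0.84 [550.9  34.5] [-2.5, 20.2] yaw 13.7
0.86 [551.3  36.2] [-2.9, 21.8] yaw 14.8
0.88 [551.7  37.8] [-3.3, 23.5] yaw 16.0
0.9 [552.2  39.4] [-3.8, 25.1] yaw 17.1
0.92 [552.7  41.1] [-4.3, 26.7] yaw 18.3
0.94 [553.2  42.7] [-4.9, 28.3] yaw 19.4
0.96 [553.8  44.3] [-5.5, 29.9] yaw 20.6
0.98 [554.3  45.9] [-6.1, 31.5] yaw 21.7
1.0 [555.   47.5] [-6.7, 33.1] yaw 22.8
1.02 [555.6  49. ] [-7.4, 34.7] yaw 24.0
1.04 [556.3  50.6] [-8.1, 36.2] yaw 25.1
1.06 [557.   52.1] [-8.8, 37.7] yaw 26.3
1.08 [557.8  53.7] [-9.6, 39.2] yaw 27.4
1.1 [558.5  55.2] [-10.4, 40.7] yaw 28.6
1.12 [559.3  56.7] [-11.2, 42.2] yaw 29.7
1.14 [560.2  58.2] [-12.1, 43.7] yaw 30.9
1.16 [561.   59.6] [-13.0, 45.2] yaw 32.0
1.18 [561.9  61.1] [-13.9, 46.6] yaw 33.2
1.2 [562.9  62.5] [-14.8, 48.0] yaw 34.3
1.22 [563.8  63.9] [-15.8, 49.4] yaw 35.4
1.24 [564.8  65.3] [-16.8, 50.8] yaw 36.6
1.26 [565.8  66.7] [-17.8, 52.1] yaw 37.7
1.28 [566.8  68. ] [-18.9, 53.5] yaw 38.9
```

Request:
carry_out([
  {"dp": [-0.2,5.1,0],"yaw": 3.4},
  {"dp": [-0.5,8.5,0],"yaw": 5.7},
  {"dp": [-0.9,11.8,0],"yaw": 8},
  {"dp": [-1.2,14.2,0],"yaw": 9.6},
  {"dp": [-1.2,14.2,0],"yaw": 9.6},
])

```text
clock: 12.58
eef_pos: [549.1, 27.4, 38.4]
tcp_rot: [-3.14, -0.0, 2.99]
contact_force: [-3.0, -6.5, 3.2]
opening: 0.125
grasp_force: 20.1
```

```bash
python3 st.py
```

```text
clk 12.575 eef [549.1  27.4  38.4] yaw 171.3 F [-3.  -6.5  3.2] rad 85.5
v at tool angle 0.755 Ft -6.86 Fr 2.05
```

Request:
carry_out([
  {"dp": [0,1.3,0],"yaw": 0.9},
  {"dp": [0,2.5,0],"yaw": 1.7},
  {"dp": [0,2.5,0],"yaw": 1.7},
])

```text
clock: 12.95
eef_pos: [549.5, 29.8, 38.4]
tcp_rot: [-3.14, -0.0, 2.96]
contact_force: [-2.7, -6.0, 3.4]
opening: 0.128
grasp_force: 20.2
```

Request:
carry_out([
  {"dp": [0,1.3,0],"yaw": 0.9},
  {"dp": [0,2.5,0],"yaw": 1.7},
  {"dp": [0,2.5,0],"yaw": 1.7},
])

```text
clock: 13.32
eef_pos: [549.9, 32.2, 38.4]
tcp_rot: [-3.14, -0.0, 2.93]
contact_force: [-2.8, -7.1, 3.5]
opening: 0.127
grasp_force: 20.2
```

Request:
carry_out([
  {"dp": [0,1.3,0],"yaw": 0.9},
  {"dp": [0,2.5,0],"yaw": 1.7},
  {"dp": [0,2.5,0],"yaw": 1.7},
])

```text
clock: 13.7
eef_pos: [550.5, 34.7, 38.4]
tcp_rot: [-3.14, -0.0, 2.901]
contact_force: [-2.6, -6.8, 3.6]
opening: 0.125
grasp_force: 20.2
```

Request:
carry_out([
  {"dp": [0,1.3,0],"yaw": 0.9},
  {"dp": [0,2.5,0],"yaw": 1.7},
  {"dp": [0,2.5,0],"yaw": 1.7},
])

```text
clock: 14.08
eef_pos: [551.0, 37.1, 38.4]
tcp_rot: [-3.14, -0.0, 2.871]
contact_force: [-2.9, -5.1, 3.9]
opening: 0.123
grasp_force: 20.2
```

Request:
carry_out([
  {"dp": [0,1.3,0],"yaw": 0.9},
  {"dp": [0,2.5,0],"yaw": 1.7},
  {"dp": [0,2.5,0],"yaw": 1.7},
])

```text
clock: 14.45
eef_pos: [551.6, 39.5, 38.4]
tcp_rot: [-3.14, -0.0, 2.842]
contact_force: [-2.7, -6.3, 3.4]
opening: 0.124
grasp_force: 20.2
```

Request:
carry_out([
  {"dp": [0,1.3,0],"yaw": 0.9},
  {"dp": [0,2.5,0],"yaw": 1.7},
  {"dp": [0,2.5,0],"yaw": 1.7},
])

```text
clock: 14.82
eef_pos: [552.3, 41.9, 38.3]
tcp_rot: [-3.14, -0.0, 2.812]
contact_force: [-3.5, -6.9, 4.2]
opening: 0.128
grasp_force: 20.2
```

Request:
carry_out([
  {"dp": [0,1.3,0],"yaw": 0.9},
  {"dp": [0,2.5,0],"yaw": 1.7},
  {"dp": [0,2.5,0],"yaw": 1.7},
])

```text
clock: 15.2
eef_pos: [553.1, 44.2, 38.3]
tcp_rot: [-3.14, -0.0, 2.782]
contact_force: [-2.9, -6.8, 3.5]
opening: 0.126
grasp_force: 20.2
```

Request:
carry_out([
  {"dp": [0,1.3,0],"yaw": 0.9},
  {"dp": [0,2.5,0],"yaw": 1.7},
  {"dp": [0,2.5,0],"yaw": 1.7},
])

```text
clock: 15.58
eef_pos: [553.9, 46.6, 38.3]
tcp_rot: [-3.14, -0.0, 2.752]
contact_force: [-3.2, -6.7, 3.3]
opening: 0.126
grasp_force: 20.2
```

Request:
carry_out([
  {"dp": [0,1.3,0],"yaw": 0.9},
  {"dp": [0,2.5,0],"yaw": 1.7},
  {"dp": [0,2.5,0],"yaw": 1.7},
])

```text
clock: 15.95
eef_pos: [554.9, 48.9, 38.3]
tcp_rot: [-3.14, -0.0, 2.723]
contact_force: [-3.3, -6.5, 4.9]
opening: 0.127
grasp_force: 20.2
```

Request:
carry_out([
  {"dp": [0,1.3,0],"yaw": 0.9},
  {"dp": [0,2.5,0],"yaw": 1.7},
  {"dp": [0,2.5,0],"yaw": 1.7},
])

```text
clock: 16.32
eef_pos: [555.9, 51.2, 38.3]
tcp_rot: [-3.14, -0.0, 2.693]
contact_force: [-3.7, -6.9, 4.6]
opening: 0.126
grasp_force: 20.2
```

Request:
carry_out([
  {"dp": [0,1.3,0],"yaw": 0.9},
  {"dp": [0,2.5,0],"yaw": 1.7},
  {"dp": [0,2.5,0],"yaw": 1.7},
])

```text
clock: 16.7
eef_pos: [556.9, 53.5, 38.3]
tcp_rot: [-3.14, -0.0, 2.663]
contact_force: [-3.0, -5.5, 4.9]
opening: 0.126
grasp_force: 20.2
```

```bash
python3 st.py
```

```text
clk 16.7 eef [556.9  53.5  38.3] yaw 152.6 F [-3.  -5.5  4.9] rad 85.7
v at tool angle 1.073 Ft -6.26 Fr 0.3
```

Request:
carry_out([
  {"dp": [0,1.3,0],"yaw": 0.9},
  {"dp": [0,2.5,0],"yaw": 1.7},
  {"dp": [0,2.5,0],"yaw": 1.7},
])

```text
clock: 17.08
eef_pos: [558.0, 55.7, 38.3]
tcp_rot: [-3.14, -0.0, 2.634]
contact_force: [-3.5, -6.6, 4.8]
opening: 0.129
grasp_force: 20.2
```

```bash
python3 st.py
```

```text
clk 17.075 eef [558.   55.7  38.3] yaw 150.9 F [-3.5 -6.6  4.8] rad 85.7
v at tool angle 1.103 Ft -7.47 Fr 0.06
```

Request:
carry_out([
  {"dp": [0,1.3,0],"yaw": 0.9},
  {"dp": [0,2.5,0],"yaw": 1.7},
  {"dp": [0,2.5,0],"yaw": 1.7},
])

```text
clock: 17.45
eef_pos: [559.3, 57.9, 38.3]
tcp_rot: [-3.14, -0.0, 2.604]
contact_force: [-3.7, -6.6, 4.7]
opening: 0.124
grasp_force: 20.2
```

```bash
python3 st.py
```

```text
clk 17.45 eef [559.3  57.9  38.3] yaw 149.19 F [-3.7 -6.6  4.7] rad 85.7
v at tool angle 1.132 Ft -7.54 Fr -0.07
```

Request:
carry_out([
  {"dp": [0,1.3,0],"yaw": 0.9},
  {"dp": [0,2.5,0],"yaw": 1.7},
  {"dp": [0,2.5,0],"yaw": 1.7},
])

```text
clock: 17.82
eef_pos: [560.3, 59.8, 38.3]
tcp_rot: [-3.139, -0.0, 2.575]
contact_force: [-4.4, -7.7, 4.6]
opening: 0.126
grasp_force: 20.3
```

```bash
python3 st.py
```

```text
clk 17.825 eef [560.3  59.8  38.3] yaw 147.52 F [-4.4 -7.7  4.6] rad 85.8
v at tool angle 1.157 Ft -8.89 Fr -0.22
```

Request:
carry_out([
  {"dp": [0,0.6,0],"yaw": 0.4},
  {"dp": [0,1,0],"yaw": 0.7},
  {"dp": [0,1,0],"yaw": 0.7},
])

```text
clock: 18.2
eef_pos: [560.6, 60.4, 38.3]
tcp_rot: [-3.139, -0.0, 2.563]
contact_force: [-5.3, -9.0, 5.8]
opening: 0.125
grasp_force: 20.4
```

```bash
python3 st.py
```

```text
clk 18.2 eef [560.6  60.4  38.3] yaw 146.83 F [-5.3 -9.   5.8] rad 85.7
v at tool angle 1.165 Ft -10.41 Fr -0.15
```

Request:
carry_out([
  {"dp": [0,0.6,0],"yaw": 0.4},
  {"dp": [0,1,0],"yaw": 0.7},
  {"dp": [0,1,0],"yaw": 0.7},
])

```text
clock: 18.58
eef_pos: [561.0, 61.0, 38.2]
tcp_rot: [-3.138, -0.001, 2.551]
contact_force: [-5.2, -9.5, 5.6]
opening: 0.134
grasp_force: 20.5
```

```bash
python3 st.py
```

```text
clk 18.575 eef [561.   61.   38.2] yaw 146.13 F [-5.2 -9.5  5.6] rad 85.8
v at tool angle 1.173 Ft -10.82 Fr -0.59
```

Request:
carry_out([
  {"dp": [0,0.6,0],"yaw": 0.4},
  {"dp": [0,1.2,0],"yaw": 0.8},
  {"dp": [0,1.2,0],"yaw": 0.8},
])

```text
clock: 18.95
eef_pos: [561.4, 61.7, 38.2]
tcp_rot: [-3.137, -0.001, 2.537]
contact_force: [-5.8, -11.2, 6.9]
opening: 0.127
grasp_force: 20.6
```

```bash
python3 st.py
```

```text
clk 18.95 eef [561.4  61.7  38.2] yaw 145.34 F [ -5.8 -11.2   6.9] rad 85.8
v at tool angle 1.183 Ft -12.54 Fr -1.15
```

Request:
carry_out([
  {"dp": [0,0.5,0],"yaw": 0.3},
  {"dp": [0,0.9,0],"yaw": 0.6},
  {"dp": [0,0.9,0],"yaw": 0.6},
])

```text
clock: 19.32
eef_pos: [561.7, 62.2, 38.2]
tcp_rot: [-3.137, -0.001, 2.526]
contact_force: [-7.7, -12.5, 7.1]
opening: 0.127
grasp_force: 20.7
```

```bash
python3 st.py
```

```text
clk 19.325 eef [561.7  62.2  38.2] yaw 144.75 F [ -7.7 -12.5   7.1] rad 85.8
v at tool angle 1.19 Ft -14.67 Fr -0.26
```

Request:
carry_out([
  {"dp": [0,-1.5,0],"yaw": -1},
  {"dp": [0,-3,0],"yaw": -2},
  {"dp": [0,-5,0],"yaw": -3.3},
  {"dp": [0,-6,0],"yaw": -4},
  {"dp": [0,-6,0],"yaw": -4},
])

```text
clock: 19.95
eef_pos: [559.7, 58.6, 38.3]
tcp_rot: [-3.14, 0.0, 2.595]
contact_force: [-1.4, -4.4, 2.5]
opening: 0.129
grasp_force: 20.1
```

```bash
python3 st.py
```

```text
clk 19.95 eef [559.7  58.6  38.3] yaw 148.71 F [-1.4 -4.4  2.5] rad 85.7
v at tool angle 1.142 Ft -4.5 Fr -1.01
```

Request:
carry_out([
  {"dp": [0,-1,0],"yaw": -0.7},
  {"dp": [0,-2,0],"yaw": -1.4},
  {"dp": [0,-2,0],"yaw": -1.4},
])

```text
clock: 20.32
eef_pos: [559.2, 57.9, 38.3]
tcp_rot: [3.141, 0.0, 2.619]
contact_force: [-1.7, -3.3, 5.0]
opening: 0.128
grasp_force: 20.3
```

```bash
python3 st.py
```

```text
clk 20.325 eef [559.2  57.9  38.3] yaw 150.09 F [-1.7 -3.3  5. ] rad 85.7
v at tool angle 1.132 Ft -3.72 Fr -0.09
```

The force at the post drops while the arm stays put, so the catch holds. I'll open, lift and go to the puck.

Request:
carry_out([
  {"dp": [0,0,0],"yaw": 0},
  {"dp": [0,0,0],"yaw": 0},
  {"dp": [0,0,-25],"yaw": 0},
  {"dp": [0,0,-65],"yaw": 0},
  {"dp": [0,0,-100],"yaw": 0},
  {"dp": [-5,-25,-100],"yaw": 5},
  {"dp": [-14,-75,-100],"yaw": 12},
  {"dp": [-23,-125,-100],"yaw": 19},
  {"dp": [-32,-175,-100],"yaw": 26},
  {"dp": [-41,-225,-100],"yaw": 33},
  {"dp": [-50,-275,-100],"yaw": 39},
  {"dp": [-55,-304,-100],"yaw": 39},
], fingers=-0.2)

```text
clock: 21.82
eef_pos: [454.3, -234.8, 138.0]
tcp_rot: [3.141, 0.0, 1.936]
contact_force: [0.1, 0.5, -0.0]
opening: 0.402
grasp_force: 0.0
```

Request:
carry_out([
  {"dp": [0,0,10],"yaw": 0},
  {"dp": [0,0,35],"yaw": 0},
  {"dp": [0,0,70],"yaw": 0},
  {"dp": [0,0,90],"yaw": 0},
  {"dp": [0,0,100],"yaw": 0},
  {"dp": [0,0,100],"yaw": 0},
], fingers=0.4)

```text
clock: 22.58
eef_pos: [454.9, -232.2, 37.4]
tcp_rot: [-3.141, -0.001, 1.939]
contact_force: [0.6, 0.2, -0.3]
opening: 0.703
grasp_force: 0.0
```

```bash
python3 st.py; python3 - <<'E'
from h import *
c=r.get_calibration("wrist");f=r.grab_frame("wrist");g=r.grab_frame("side");t=r.grab_frame("top")
cv2.imwrite("pics/t6.png",t[...,::-1])
e=np.array(r.sense()['eef_pos'])
for n,cc,im in(("w",c,f),("s",r.get_calibration("side"),g)):
    print(n,'tcp,tip8,puckbase(TCPxy)',proj(cc,[e,e-[0,0,8],[e[0],e[1],0],[455.5,-234.5,28]]).round(0).tolist(),[b for b in blob(im,(18,120,120),(32,255,255)) if b[0]>150])
A=cv2.resize(f,(480,360));B=cv2.resize(g[240:350,180:270],(295,360),interpolation=cv2.INTER_CUBIC)
cv2.imwrite("pics/c6.png",np.hstack([A,B])[...,::-1])
# arm angle in top: orange pixels
ct=r.get_calibration("top")
for v in(0,1.13):
    a=np.pi+.436-v;print(v,proj(ct,T2W([604.3,10.3,.181],[[30+100*np.cos(a),100*np.sin(a),33]])).round(0).tolist())
print([b[:2] for b in blob(t,(10,100,100),(25,255,255)) if b[0]>50])
E
```

```text
clk 22.575 eef [ 454.9 -232.2   37.4] yaw 111.11 F [ 0.6  0.2 -0.3] rad 305.7
v at tool angle -0.329 Ft -0.39 Fr -0.57
w tcp,tip8,puckbase(TCPxy) [[254.0, 231.0], [254.0, 226.0], [254.0, 210.0], [253.0, 226.0]] [(np.int32(2692), [251.6, 219.7], [224, 189, 56, 61])]
s tcp,tip8,puckbase(TCPxy) [[224.0, 290.0], [224.0, 292.0], [225.0, 301.0], [224.0, 294.0]] [(np.int32(315), [224.4, 297.6], [215, 287, 19, 22])]
0 [[261.0, 193.0]]
1.13 [[216.0, 194.0]]
[(np.int32(133), [227.7, 174.3]), (np.int32(289), [138.2, 227.7]), (np.int32(75), [334.3, 234.3])]
```

View pics/c6.png

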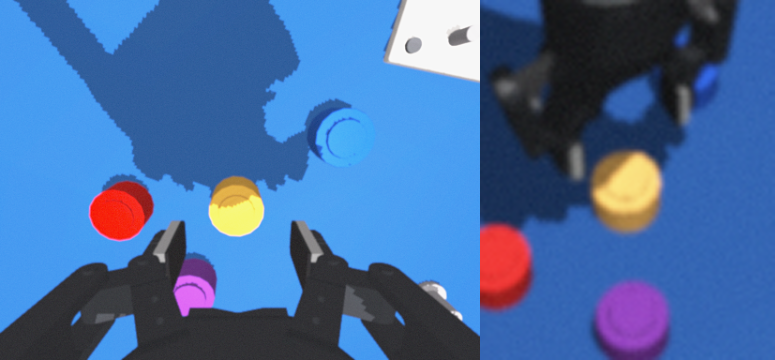

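The wrist view shows the gold puck centred between the open pads at (237,206) in the crop. The side crop puts the tips near (577,178) and (683,122), which is about z 50 with the TCP at 37, so the open tips sit behind the TCP. The arm is still cocked: its tan blob in the top view is at (228,174).

Request:
carry_out([
  {"dp": [-2,0,15],"yaw": 0},
  {"dp": [-2,0,28],"yaw": 0},
  {"dp": [-2,0,35],"yaw": 0},
  {"dp": [-2,0,35],"yaw": 0},
])

```text
clock: 23.22
eef_pos: [455.1, -234.5, 2.1]
tcp_rot: [-3.14, -0.001, 1.939]
contact_force: [-0.2, -0.7, -0.3]
opening: 0.703
grasp_force: 0.0
```

Request:
carry_out([
  {"dp": [0,0,0],"yaw": 0},
  {"dp": [0,0,0],"yaw": 0},
  {"dp": [0,0,0],"yaw": 0},
  {"dp": [0,0,0],"yaw": 0},
  {"dp": [0,0,0],"yaw": 0},
], fingers=-1, grip_force=30)

```text
clock: 23.85
eef_pos: [456.1, -234.9, 3.3]
tcp_rot: [3.141, 0.001, 1.939]
contact_force: [0.1, 0.9, 5.4]
opening: 0.253
grasp_force: 28.9
```

```bash
python3 st.py; python3 - <<'E'
from h import *
c=r.get_calibration("wrist");f=r.grab_frame("wrist");e=np.array(r.sense()['eef_pos'])
b=max(blob(f,(18,120,120),(32,255,255)));print(b,onz(c,b[1],20).round(1))
E
```

```text
clk 23.85 eef [ 456.1 -234.9    3.3] yaw 111.07 F [0.1 0.9 5.4] rad 307.2
v at tool angle -0.337 Ft 0.41 Fr -0.77
(np.int32(3203), [253.3, 233.7], [222, 199, 63, 74]) [ 454.7 -230.9   20. ]
```

The opening of 0.25 with 5 N upward means the pads closed on the small step, so the tips are about 22 mm behind the TCP. I'll open and go 17 mm lower.

Request:
carry_out([
  {"dp": [0,0,-3],"yaw": 0},
  {"dp": [0,0,-3],"yaw": 0},
  {"dp": [0,0,-3],"yaw": 0},
  {"dp": [0,0,0],"yaw": 0},
  {"dp": [0,0,6],"yaw": 0},
  {"dp": [0,0,12],"yaw": 0},
  {"dp": [0,0,17],"yaw": 0},
  {"dp": [0,0,17],"yaw": 0},
], fingers=0.4)

```text
clock: 24.9
eef_pos: [455.4, -234.6, -14.6]
tcp_rot: [-3.141, -0.001, 1.939]
contact_force: [-0.2, 0.4, 0.0]
opening: 0.697
grasp_force: 0.0
```

Request:
carry_out([
  {"dp": [0,0,0],"yaw": 0},
  {"dp": [0,0,0],"yaw": 0},
  {"dp": [0,0,0],"yaw": 0},
  {"dp": [0,0,0],"yaw": 0},
], fingers=-1)

```text
clock: 25.4
eef_pos: [455.8, -234.9, -13.8]
tcp_rot: [3.141, 0.0, 1.939]
contact_force: [-0.9, -0.0, 5.0]
opening: 0.447
grasp_force: 30.2
```

```bash
python3 st.py; python3 - <<'E'
from h import *
c=r.get_calibration("wrist");f=r.grab_frame("wrist");g=r.grab_frame("side")
b=max(blob(f,(18,120,120),(32,255,255)));print(b,onz(c,b[1],20).round(1))
A=cv2.resize(f,(480,360));B=cv2.resize(g[240:350,180:270],(295,360),interpolation=cv2.INTER_CUBIC)
cv2.imwrite("pics/c7.png",np.hstack([A,B])[...,::-1])
E
```

```text
clk 25.4 eef [ 455.8 -234.9  -13.8] yaw 111.08 F [-0.9 -0.   5. ] rad 307.4
v at tool angle -0.336 Ft 0.7 Fr 0.51
(np.int32(4955), [252.9, 249.2], [215, 208, 78, 83]) [ 454.6 -231.7   20. ]
```

Request:
carry_out([
  {"dp": [0,0,-20],"yaw": 0},
  {"dp": [0,0,-50],"yaw": 0},
  {"dp": [10,12,-62],"yaw": 0},
  {"dp": [35,40,-62],"yaw": 0},
  {"dp": [60,68,-62],"yaw": 0},
  {"dp": [85,96,-62],"yaw": 0},
  {"dp": [110,124,-62],"yaw": 0},
  {"dp": [130,147,-62],"yaw": 0},
  {"dp": [138,156,-62],"yaw": 0},
  {"dp": [138,156,-62],"yaw": 0},
])

```text
clock: 26.75
eef_pos: [551.5, -49.2, 47.5]
tcp_rot: [-3.141, -0.0, 1.94]
contact_force: [-0.5, -0.3, -2.2]
opening: 0.44
grasp_force: 30.6
```

```bash
python3 st.py; python3 - <<'E'
from h import *
p=[604.3,10.3,.181]
c=r.get_calibration("wrist");f=r.grab_frame("wrist");e=np.array(r.sense()['eef_pos'])
b=max(blob(f,(18,120,120),(32,255,255)));print(b,onz(c,b[1],e[2]+14+20).round(1))
u=np.arctan2(-.983,.185)
D=[[-62+25*np.cos(u+s*.611),-52+25*np.sin(u+s*.611),26] for s in(1,-1)]
P=proj(c,T2W(p,D+[[-110,-95,10],[-110,95,10]])).round(0);print(P.tolist())
for i,q in enumerate(P): cv2.circle(f,tuple(int(v) for v in q),3,(255,0,255),1)
g=r.grab_frame("side");B=cv2.resize(g[130:260,190:290],(276,360),interpolation=cv2.INTER_CUBIC)
cv2.imwrite("pics/c8.png",np.hstack([cv2.resize(f,(480,360)),B])[...,::-1])
E
```

```text
clk 26.75 eef [551.5 -49.2  47.5] yaw 111.16 F [-0.5 -0.3 -2.2] rad 104.8
v at tool angle -0.051 Ft 0.1 Fr 0.62
(np.int32(4040), [253.4, 257.4], [216, 223, 76, 69]) [552.2 -50.1  81.6]
[[273.0, 247.0], [233.0, 247.0], [184.0, 252.0], [221.0, -25.0]]
```

View pics/c8.png

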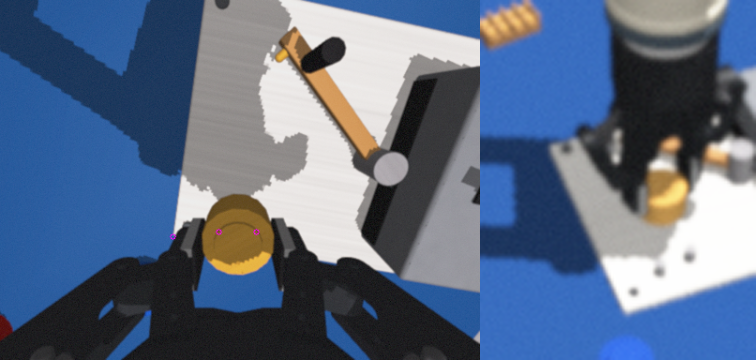

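The puck is held level over the nest. The wrist view shows it at (237,238) with the arm cocked clear of it. In the side crop the dowels are free at (660,270) and (688,255). I'll lower it now.

Request:
carry_out([
  {"dp": [0,0,12],"yaw": 0},
  {"dp": [0,0,28],"yaw": 0},
  {"dp": [0,0,40],"yaw": 0},
  {"dp": [0,0,47],"yaw": 0},
  {"dp": [0,0,51],"yaw": 0},
  {"dp": [0,0,51],"yaw": 0},
])

```text
clock: 27.6
eef_pos: [551.8, -49.9, -3.1]
tcp_rot: [3.142, 0.0, 1.939]
contact_force: [0.1, -0.9, -0.6]
opening: 0.441
grasp_force: 30.6
```

```bash
python3 st.py
```

```text
clk 27.6 eef [551.8 -49.9  -3.1] yaw 111.08 F [ 0.1 -0.9 -0.6] rad 105.1
v at tool angle -0.058 Ft -0.75 Fr 0.52
```

Request:
carry_out([
  {"dp": [0,0,0],"yaw": 0},
  {"dp": [0,0,0],"yaw": 0},
  {"dp": [0,0,0],"yaw": 0},
  {"dp": [0,0,-12],"yaw": 0},
  {"dp": [0,0,-40],"yaw": 0},
  {"dp": [0,0,-85],"yaw": 0},
  {"dp": [0,0,-125],"yaw": 0},
  {"dp": [0,0,-133],"yaw": 0},
], fingers=0.25)

```text
clock: 28.6
eef_pos: [553.6, -50.1, 133.6]
tcp_rot: [3.137, 0.002, 1.939]
contact_force: [0.5, -0.3, -0.8]
opening: 0.625
grasp_force: 0.0
```

Request:
carry_out([
  {"dp": [8,25,0],"yaw": 3},
  {"dp": [16,50,0],"yaw": 6},
  {"dp": [24,75,0],"yaw": 9},
  {"dp": [31,100,0],"yaw": 10.7},
  {"dp": [31,100,0],"yaw": 10.7},
  {"dp": [31,100,20],"yaw": 10.7},
  {"dp": [31,100,42],"yaw": 10.7},
  {"dp": [31,100,56],"yaw": 10.7},
  {"dp": [31,100,56],"yaw": 10.7},
], fingers=-1)

```text
clock: 29.72
eef_pos: [632.1, 14.5, 72.2]
tcp_rot: [-3.138, -0.0, 1.752]
contact_force: [-0.5, 0.4, 0.3]
opening: -0.003
grasp_force: 0.0
```

```bash
python3 st.py; python3 - <<'E'
from h import *
p=[604.3,10.3,.181]
f=r.grab_frame("top");c=r.get_calibration("top");g=r.grab_frame("side");cs=r.get_calibration("side");e=np.array(r.sense()['eef_pos'])
for n,cc,im in(("top",c,f),("side",cs,g)):
    print(n,[b[:2]+(onz(cc,b[1],30).round(0),) for b in blob(im,(15,100,100),(32,255,255)) if b[0]>60])
    print('nest',proj(cc,T2W(p,[-62,-52,30])).round(1),'tips',proj(cc,[e+[0,0,22],e-[0,0,8]]).round(1).tolist(),'tog',proj(cc,T2W(p,[66,0,106])).round(1))
A=cv2.resize(f[100:220,185:305],(380,380),interpolation=cv2.INTER_CUBIC);B=cv2.resize(g[110:250,200:340],(380,380),interpolation=cv2.INTER_CUBIC)
cv2.imwrite("pics/c9.png",np.hstack([A,B])[...,::-1])
E
```

```text
clk 29.725 eef [632.1  14.5  72.2] yaw 100.36 F [-0.5  0.4  0.3] rad 2.1
v at tool angle -0.016 Ft 0.67 Fr 0.18
top [(np.int32(281), [138.1, 227.6], array([461., 250.,  30.]))]
nest [[264.6 192.7]] tips [[237.4, 153.6], [237.7, 156.2]] tog [[234.4 137.4]]
side [(np.int32(152), [199.8, 138.3], array([459., 230.,  30.])), (np.int32(217), [254.9, 215.6], array([550., -54.,  30.]))]
nest [[255.9 214.7]] tips [[286.3, 168.0], [285.4, 177.6]] tog [[301.2 160.6]]
```

View pics/c9.png

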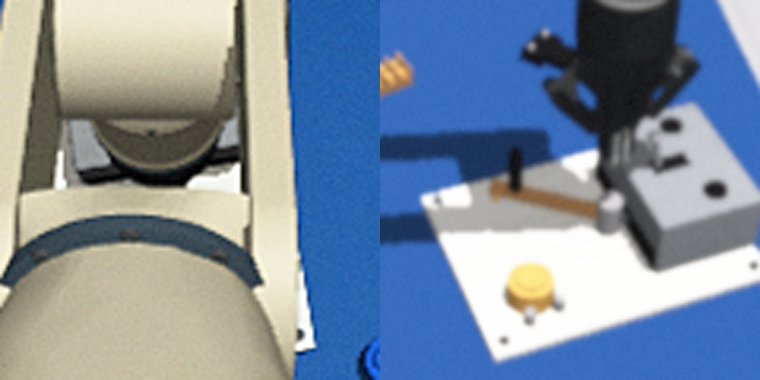

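The side crop shows the puck standing at (530,287) against the dowels at (530,315) and (558,303). The arm is cocked and the fingers are in front of the toggle, so I'll push it now.

Request:
carry_out([
  {"dp": [0,8,0],"yaw": 0},
  {"dp": [0,17,0],"yaw": 0},
  {"dp": [0,24,0],"yaw": 0},
  {"dp": [0,30,0],"yaw": 0},
  {"dp": [0,36,0],"yaw": 0},
  {"dp": [0,42,0],"yaw": 0},
  {"dp": [0,46,0],"yaw": 0},
  {"dp": [0,50,0],"yaw": 0},
  {"dp": [0,50,0],"yaw": 0},
])

```text
clock: 30.95
eef_pos: [682.8, 24.0, 73.6]
tcp_rot: [-3.141, -0.0, 1.752]
contact_force: [-3.2, -0.9, -1.1]
opening: 0.003
grasp_force: 1.2
```

```bash
python3 st.py; python3 - <<'E'
from h import *
g=r.grab_frame("side");cs=r.get_calibration("side")
print([b[:2]+(onz(cs,b[1],30).round(0),) for b in blob(g,(10,100,90),(32,255,255),20)])
p=[604.3,10.3,.181]
for v in(.25,1.13):
    a=np.pi+.436-v;print(v,proj(cs,T2W(p,[[30+60*np.cos(a),60*np.sin(a),33]])).round(0).tolist())
cv2.imwrite("pics/s10.png",g[...,::-1])
E
```

```text
clk 30.95 eef [682.8  24.   73.6] yaw 100.38 F [-3.2 -0.9 -1.1] rad 49.7
v at tool angle -2.692 Ft 0.4 Fr -3.29
[(np.int32(328), [92.3, 10.3], array([ 144., 1037.,   30.])), (np.int32(178), [199.9, 138.7], array([459., 228.,  30.])), (np.int32(403), [258.6, 208.6], array([562., -36.,  30.]))]
0.25 [[263.0, 197.0]]
1.13 [[260.0, 181.0]]
```

Request:
carry_out([
  {"dp": [0,-10,0],"yaw": 0},
  {"dp": [0,-28,0],"yaw": 0},
  {"dp": [0,-42,0],"yaw": 0},
  {"dp": [0,-48,-20],"yaw": 0},
  {"dp": [0,-48,-60],"yaw": 0},
  {"dp": [0,-48,-100],"yaw": 0},
  {"dp": [40,-60,-120],"yaw": 0},
  {"dp": [85,-75,-130],"yaw": 0},
  {"dp": [130,-90,-130],"yaw": 0},
  {"dp": [150,-95,-130],"yaw": 0},
  {"dp": [150,-95,-130],"yaw": 0},
])

```text
clock: 32.38
eef_pos: [562.9, 155.4, 205.1]
tcp_rot: [3.14, 0.0, 1.754]
contact_force: [0.4, 0.0, 0.4]
opening: 0.003
grasp_force: 0.0
```

```bash
python3 st.py; python3 - <<'E'
from h import *
g=r.grab_frame("side");cs=r.get_calibration("side");t=r.grab_frame("top");ct=r.get_calibration("top")
p=[604.3,10.3,.181]
for n,im,cc in(("side",g,cs),("top",t,ct)):
    print(n,[b[:2]+(onz(cc,b[1],30).round(0),) for b in blob(im,(20,120,120),(32,255,255),40)],'nest',proj(cc,T2W(p,[[-62,-52,24],[-62,-52,38]])).round(1).tolist())
A=cv2.resize(t[120:220,190:290],(380,380),interpolation=cv2.INTER_CUBIC);B=cv2.resize(g[130:260,200:330],(380,380),interpolation=cv2.INTER_CUBIC)
cv2.imwrite("pics/c11.png",np.hstack([A,B])[...,::-1])
E
```

```text
clk 32.375 eef [562.9 155.4 205.1] yaw 100.49 F [0.4 0.  0.4] rad 156.6
v at tool angle 1.718 Ft 0.35 Fr -0.17
side [(np.int32(121), [254.8, 214.8], array([550., -52.,  30.]))] nest [[255.8, 216.5], [255.9, 212.4]]
top [(np.int32(206), [264.1, 192.3], array([554., -51.,  30.]))] nest [[264.6, 192.9], [264.8, 192.3]]
```

View pics/c11.png

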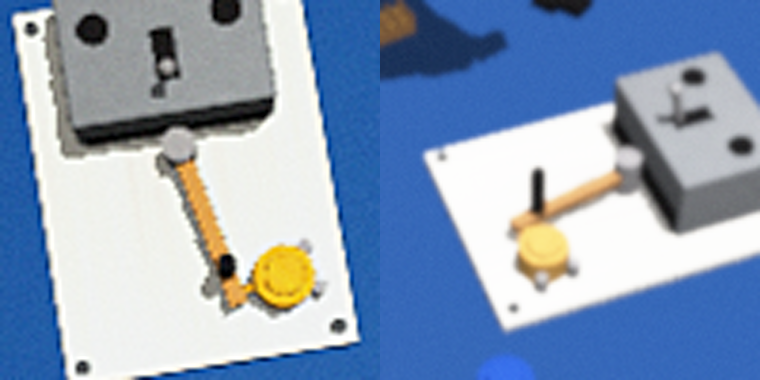

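The puck at (284,276) in the top crop is clamped between the contact pin and both dowels. The toggle is back at rest and the robot is clear.

```bash
python3 -c "
from rig import r
print(r.sign_off())"
```

```text
the job is handed in; nothing more can be done
None
```

The job is handed in: the arm was cocked and caught without being driven hard, and the gold-flashed puck is now clamped between the contact pin and both dowels; a first push slipped over the post, the other parts weren't touched, and the robot is clear.

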